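# Fit the drive sleeve on the friction-drive spindle

### The job

Stand the aluminium drive sleeve up on the bench with its notched end down, let go of it, and take it again from above. Then slide it over the spindle of the drive unit, pushing the sprung idler roller back out of the way with it, and turn it until its notches drop over the spindle's cross-pin and it sits fully down on the deck with the roller bearing against its side. Let go of it there, and leave the other things on the bench where they are.

Things in the scene. Friction and masses are not known exactly. Their poses are not given: they have to be found in the camera images.
- sleeve: Plain aluminium tube 120 mm long, 52 mm outside, 30 mm bore, about 0.35 kg, at first lying on its side on the bench. Origin at its middle; z runs along it from the notched to the plain end. The notched end is cut like a castle: four notches 14 mm deep, 13 mm wide at the bore and 27 mm at the outside, 90 degrees apart, centred on the sleeve's +x, +y, -x, -y. The plain end must finish on top.
- sleeve_foot (a point): centre of the sleeve's notched end, 60 mm from its middle; same axes as the sleeve
- sleeve_head (a point): centre of the sleeve's plain end, 60 mm from its middle; same axes as the sleeve
- drive_unit: Grey metal box fixed to the bench, 150 x 150 mm and 30 mm high (its top is the deck), carrying the spindle and the idler arm. Origin on the spindle axis at bench level, z up. In its own axes the box reaches from x = -60 to 90 mm and y = -87 to 63 mm.
- spindle_foot (a point): Point on the spindle axis at deck height, 30 mm above the bench, where the sleeve's notched end must sit; axes of drive_unit. A 7 mm steel cross-pin goes through the spindle 8 mm above the deck, 45 mm over all. Its direction varies and is not reported. A sleeve not turned right stops on it 11.5 mm above the deck; within 0.17 rad of right (repeats every 90 degrees) it goes over.
- spindle_top (a point): centre of the top of the spindle, an upright steel shaft of 27.5 mm diameter with a 5 mm coned top; 42 mm above the deck, 72 mm above the bench; axes of drive_unit. The spindle does not turn.
- idler_roller (a point): centre of the top of the black rubber idler roller, an upright roller of 30 mm diameter on the end of the sprung idler arm. Its top is 105 mm above the bench, 33 mm higher than the spindle's; its straight side reaches from 47 to 98 mm above the bench; its top edge is bevelled.
- idler_arm (a joint): arm angle (rad) about an upright pivot at x 40, y -58 mm of drive_unit. 0 = at rest: roller axis at x 30, y 0 of drive_unit, 1 mm clear of the spindle, in the sleeve's way. Grows to 0.7 as the roller is pushed off towards +x of drive_unit against a spring (1.5 N at the roller at 0, 3.5 N at 0.2 rad). The sleeve, once on the spindle, holds it at about 0.2 rad.
- pedal_a: Bystander, to be left where it is: red-painted metal effects pedal box, 118 x 72 x 40 mm, knobs on top; origin at the centre of its underside
- pedal_b: Bystander, to be left where it is: blue-painted metal effects pedal box, 118 x 72 x 40 mm; origin at the centre of its underside
- tape_roll: Bystander, to be left where it is: cardboard-brown roll of tape lying flat, 70 mm across, 22 mm high; origin at the centre of its underside
- tuner_box: Bystander, to be left where it is: small black plastic box, 85 x 50 x 22 mm; origin at the centre of its underside
- spray_can: Bystander, to be left where it is: upright aluminium can, 52 mm across, 120 mm high; origin at the centre of its underside
- driver: Bystander, to be left where it is: screwdriver lying on the bench; origin on its axis at bench level
- mug: Bystander, to be left where it is: white mug, 80 mm across, 90 mm high; origin at the centre of its underside
Things that resemble listed ones, but are neither listed nor needed, are in the scene too. Leave any brown or green look-alike of the sleeve alone.

How it is judged:
By the outcome, as a careful person would: the job done as asked, in the order asked, and still so for the second after the job is handed in, with the robot touching nothing.
It also fails if it takes over 70 s, if anything falls off the work surface, if the arm or the gripper's body presses on something with over 40 N, if the wrist force passes 120 N, or if a joint passes its speed limit or range.

### The arm

A 7-joint arm with a two-finger parallel gripper is mounted at the origin on the work surface. World frame = base frame: x ahead of the robot, y to its left, z up, the work surface at z = 0. Lengths are in m, angles in rad, forces in N, time in s.
With the tool pointing down it reaches from about 0.425 to 0.825 m from the base axis. Payload 3.6 kg.
Tool frame: the origin (TCP) lies at the very end of the fingers, on their centre line; the grasp point (between the pads) lies 19 mm behind it; z points along the fingers, y is the line along which they close (so a half turn about z gives the same grasp; the last joint's range is limited). The gripper opens to 93 mm and grips with 3 to 60 N. Pads are 15 mm wide; open, the fingers measure 128 mm over their backs; the gripper's body (75 mm by 188 mm) begins 65 mm behind the grasp point.
Start: joints at [1.31, 0.615, -0.013, 1.423, 0.008, 1.103, -0.04], TCP at [0.151, -0.632, 0.219] pointing down, gripper open.
Joint ranges: [-3.12, 3.12], [-0.3, 2.06], [-1.34, 1.32], [0.26, 2.42], [-1.36, 4.5], [0.01, 1.98], [-2.84, 2.84]. Speed limits (rad/s): [2.79, 2.79, 3.14, 3.14, 3.14, 3.14, 3.14].

### API

Orientations are given as [roll, pitch, yaw] about the fixed x, y, z axes, in that order (R = Rz(yaw) Ry(pitch) Rx(roll)).
In Python, from cell import bot, cams gives the robot as it stands.
- The arm moves only by the tool apply_moves, never from a script. Its argument "series" is a list that holds one entry, the list of rows, each a list of 7 numbers: the shift along the tool's x, y, z in cm, then the turn, a rotation vector about the tool's x, y, z in rad, then the finger opening in cm, from 0 to 9.3. A call has 1 to 12 rows; each row is the pose to reach, as a shift and turn from the pose commanded when the call began, along the tool's axes at that moment; what a row does not reach only later rows make up. A row lasts 1/10 s, in which the tool goes at most 50 mm and 8.59 degrees, less where a joint would pass 70% of its speed; a pose out of reach is approached as far as the arm can. A call with a gripper value outside its range is refused whole. The fingers move at their own pace and stop on an object; "force" is the grip in N (left out, the last holds). Time passes only in rows, so rows that repeat a pose let the fingers close. It gives the time, the measured TCP pose, the force, the opening and the grip force at its end, in the units of the state.
- bot.read_state(): the state, without advancing time (a new reading comes with each control period).
- cams.grab_frame(name): name is "scene" or "top" or "wrist"; returns the picture (480x640x3 uint8, red, green, blue); there is no depth.
- cams.calibration(name): a dict with "camera_matrix" (3x3 intrinsics, pixels), "origin" and "orientation" of the camera in the world. Camera axes: x right, y down, z forward; pixel columns grow to the right and rows downward; lengths in m; the calibration is good to about 2 mm. A picture is of the moment at which its call begins: read the wrist's pose just before it. calibration takes no time and is no camera call; for the wrist camera it gives the pose at the moment of the call.
- bot.job_done(): hands the job in; it is judged then, once.
The state is a dict: "t": time; "joint_pos": joint angles; "qvel": joint speeds; "joint_efforts": joint torques, N m; "tool_pos": TCP position; "ee_rot": TCP orientation; "force": force on the tool from outside, world axes, zero at the start; "torque": the same for the moment, N m; "width": finger opening in m; "gripper_force": force on a finger pad.
Only numpy, scipy, OpenCV 4.12 (cv2) and the standard library are available. Lean on these libraries where they do the work, as an engineer would, in place of code of your own. Each camera call takes 0.05 s, during which the arm holds its last target. There are 200 camera calls.

## Working session

There is one attempt and no reset: what is moved stays moved. The work goes in short steps, Python scripts to look and compute and a tool call to move; the robot and the scene stay as the last step left them, time stands still between calls to the robot, and variables do not carry over. Pictures are saved under pics/ and viewed, at most 10 in all, crops included, and the job is handed in when it is done.

Besides the shell and the picture viewer there is one more tool, called after "Emit:" in YAML: its name, and indented under it one key for each argument. apply_moves: Moves the arm, as the interface text tells. Its arguments: {"type":"object","properties":{"series":{"type":"array","items":{"type":"array","items":{"type":"array","items":{"type":"number"}}}},"force":{"type":"number"}},"required":["series"]}

```bash
mkdir -p pics; ls; cat > h.py <<'E'
import numpy as np, cv2
from scipy.spatial.transform import Rotation as R
from cell import bot, cams
def cal(n):
    c=cams.calibration(n); o=np.array(c["orientation"],float)
    M=o if o.shape==(3,3) else R.from_euler('xyz',o).as_matrix()
    return np.array(c["camera_matrix"]),np.array(c["origin"]),M
def plane(n,uv,z,c=None):
    K,o,M=c or cal(n); uv=np.atleast_2d(uv).astype(float)
    d=(M@np.linalg.inv(K)@np.c_[uv,np.ones(len(uv))].T).T
    return o+d*((z-o[2])/d[:,2])[:,None]
def proj(n,p,c=None):
    K,o,M=c or cal(n); q=(K@(M.T@(np.atleast_2d(p)-o).T)).T
    return q[:,:2]/q[:,2:]
def grab(n,f=None):
    im=cams.grab_frame(n)
    if f: cv2.imwrite('pics/'+f,im[:,:,::-1])
    return im
def load(f): return cv2.imread('pics/'+f)[:,:,::-1]
E
python3 - <<'E'
from h import *
s=bot.read_state(); print(s)
for n in("scene","top","wrist"): print(n,cams.calibration(n))
a=grab("scene","scene0.png");b=grab("top","top0.png")
E
```

```text
pics
{'t': 0.0, 'joint_pos': array([ 1.30951191,  0.61585796, -0.0126122 ,  1.42489665,  0.00808073,
        1.10342454, -0.04035986]), 'qvel': array([ 4.57420341e-04,  7.02434741e-04, -1.81543719e-03,  7.32806588e-04,
       -3.84955203e-04,  9.64816073e-06,  4.41789335e-05]), 'joint_efforts': array([-4.25371518e-04, -4.58932114e+01,  2.08781320e-01, -1.65744764e+01,
       -6.11237157e-02,  2.04357156e-02,  2.33077617e-04]), 'tool_pos': array([ 0.15103656, -0.63138467,  0.21752171]), 'ee_rot': array([-3.13905596e+00,  2.17886711e-05,  2.34878980e-01]), 'force': array([0.69829683, 0.00338738, 0.96424241]), 'torque': array([-0.04488553,  0.04289669,  0.03739089]), 'gripper_force': 0.0, 'width': 0.09300030313047863}
scene {'camera_matrix': array([[472.98927147,   0.        , 320.20812479],
       [  0.        , 472.98927147, 245.41583072],
       [  0.        ,   0.        ,   1.        ]]), 'origin': array([1.35323044, 0.1973549 , 0.9584568 ]), 'orientation': array([-2.35495392,  0.02027251,  1.84370959])}
top {'camera_matrix': array([[458.94630651,   0.        , 313.8517621 ],
       [  0.        , 458.94630651, 240.04567406],
       [  0.        ,   0.        ,   1.        ]]), 'origin': array([ 0.27632558, -0.06946024,  1.2448883 ]), 'orientation': array([-2.92483546, -0.00431877, -1.46045585])}
wrist {'camera_matrix': array([[360.1982614 ,   0.        , 317.58955464],
       [  0.        , 360.1982614 , 238.13353601],
       [  0.        ,   0.        ,   1.        ]]), 'origin': array([ 0.23144757, -0.61260889,  0.38279704]), 'orientation': array([ 2.84643610e+00,  2.41521119e-03, -1.33660505e+00])}
```

View pics/top0.png

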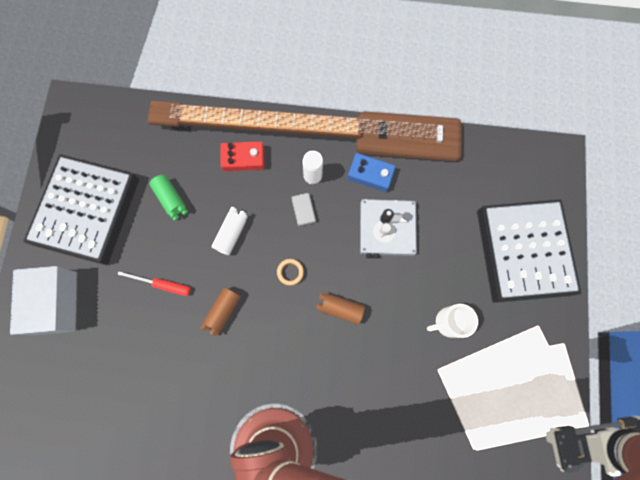

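View pics/scene0.png

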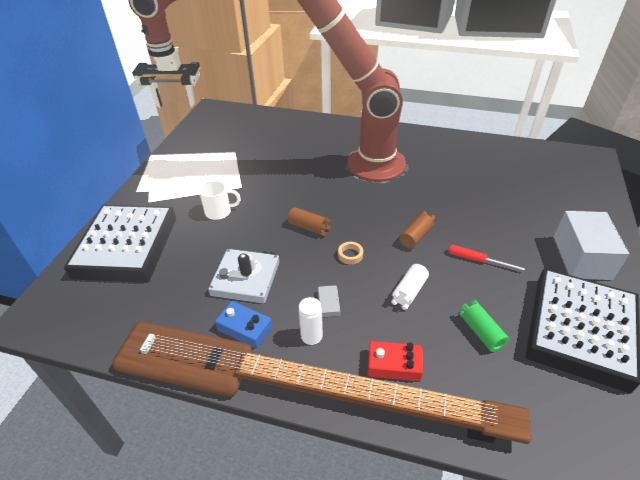

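Candidates in the top view are silver lying (230,231), green (168,197), brown (220,311) and brown (342,308), plus the upright spray can (312,167). The silver lying tube is the sleeve: bare aluminium, on its side, and not a coloured look-alike. I'll confirm it in an enlarged crop and measure it.

```bash
python3 - <<'E'
from h import *
b=load("top0.png");a=load("scene0.png")
c1=cv2.resize(b[195:265,200:260],None,fx=6,fy=6,interpolation=cv2.INTER_CUBIC)
c2=cv2.resize(a[255:315,380:440],None,fx=7,fy=7,interpolation=cv2.INTER_CUBIC)
c3=np.zeros((420,780,3),np.uint8);c3[:,:360]=c1;c3[:,360:]=c2
cv2.imwrite('pics/crop.png',c3[:,:,::-1])
def mask(im,x0,y0,x1,y1,t):
    m=np.zeros(im.shape[:2],np.uint8);m[y0:y1,x0:x1]=(im[y0:y1,x0:x1].min(2)>t)*255;return m
m=mask(b,205,200,258,262,110)
r=cv2.minAreaRect(cv2.findNonZero(m));print(r)
bp=cv2.boxPoints(r);print(bp)
print(plane("top",np.vstack([r[0],bp]),0.026).round(4))
# scene check
m2=mask(a,385,260,435,312,120);r2=cv2.minAreaRect(cv2.findNonZero(m2));print(r2,plane("scene",r2[0],0.03).round(4))
E
```

```text
((231.0, 233.5), (52.0, 55.0), 0.0)
[[205. 261.]
 [205. 206.]
 [257. 206.]
 [257. 261.]]
[[0.5368 0.1813 0.026 ]
 [0.4538 0.2395 0.026 ]
 [0.606  0.2642 0.026 ]
 [0.622  0.1216 0.026 ]
 [0.4693 0.1005 0.026 ]]
((409.7398376464844, 285.63092041015625), (21.71569061279297, 49.048954010009766), 33.023868560791016) [[0.5445 0.1885 0.03  ]]
```

View pics/crop.png

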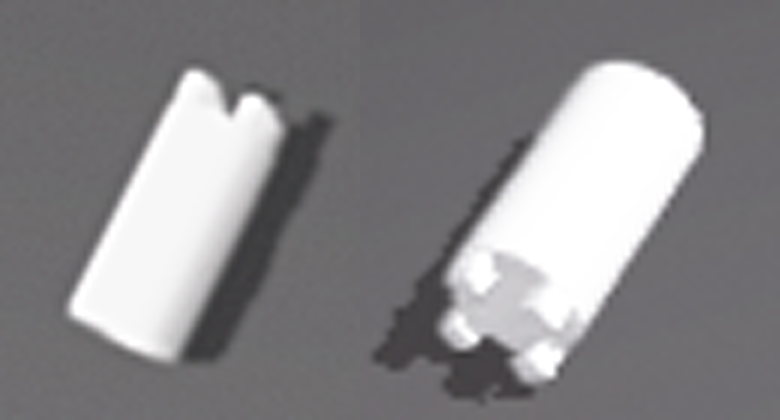

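The crop confirms it: bare silver tube, castle notches at the far end, which is +x in the world (top view (238,212), scene (400,297)), with a notch facing roughly up. Next I'll measure its axis and map the rest.

```bash
python3 - <<'E'
from h import *
b=load("top0.png")
roi=b[200:262,205:258]; g=roi.min(2).astype(np.uint8)
for t in(150,180):
    n,l,st,ce=cv2.connectedComponentsWithStats((g>t).astype(np.uint8));k=1+st[1:,4].argmax()
    pts=cv2.findNonZero((l==k).astype(np.uint8))+np.array([[205,200]])
    r=cv2.minAreaRect(pts.astype(np.float32));bp=cv2.boxPoints(r)
    print(t,r,"\n",plane("top",bp,0.035).round(4),plane("top",r[0],0.04).round(4))
names={"tape":(290,272,.02),"tuner":(304,209,.022),"can":(313,155,.12),"redpedal":(243,156,.04),"green":(168,197,.03),"brown1":(220,311,.03),"brown2":(342,308,.03),"rollertop":(388,215,.105),"drv_tl":(361,200,.03),"drv_tr":(416,200,.03),"drv_bl":(360,253,.03),"drv_br":(415,255,.03),"driver":(185,290,.02),"mug":(462,320,.09),"spindle?":(385,232,.072)}
for k,v in names.items(): print(k,plane("top",v[:2],v[2])[0].round(3))
cv2.imwrite('pics/drv.png',cv2.resize(b[190:262,350:425],None,fx=7,fy=7,interpolation=cv2.INTER_CUBIC)[:,:,::-1])
E
```

```text
150 ((229.30001831054688, 230.4000244140625), (19.677398681640625, 46.957427978515625), 26.56505012512207) 
 [[0.4917 0.23   0.035 ]
 [0.6143 0.1914 0.035 ]
 [0.5949 0.1399 0.035 ]
 [0.4732 0.1794 0.035 ]] [[0.5418 0.1843 0.04  ]]
180 ((229.10000610351562, 230.30001831054688), (18.335756301879883, 46.95742416381836), 26.56505012512207) 
 [[0.4913 0.2288 0.035 ]
 [0.6139 0.1902 0.035 ]
 [0.5958 0.1423 0.035 ]
 [0.474  0.1817 0.035 ]] [[0.542  0.1849 0.04  ]]
tape [0.45  0.009 0.02 ]
tuner [ 0.629 -0.008  0.022]
can [ 0.749 -0.02   0.12 ]
redpedal [0.758 0.178 0.04 ]
green [0.619 0.369 0.03 ]
brown1 [0.326 0.178 0.03 ]
brown2 [ 0.369 -0.139  0.03 ]
rollertop [ 0.613 -0.229  0.105]
drv_tl [ 0.67  -0.162  0.03 ]
drv_tr [ 0.687 -0.314  0.03 ]
drv_bl [ 0.521 -0.173  0.03 ]
drv_br [ 0.532 -0.321  0.03 ]
driver [0.371 0.281 0.02 ]
mug [ 0.368 -0.435  0.09 ]
spindle? [ 0.576 -0.23   0.072]
```

View pics/drv.png

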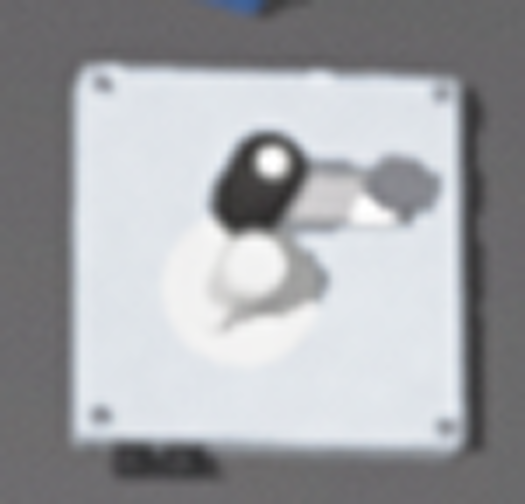

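The picture shows the deck with the roller's black top at crop (270,160), up in the image, so drive +x ≈ world +x with yaw ≈0.07. The spindle is at crop (255,265) and the arm pivot at (400,185). The spindle is near (0.587,-0.232), to be refined with the wrist camera. First I'll move over the sleeve.

```bash
cat >> h.py <<'E'
def rot(yaw,tilt=0): # tool down with x along yaw, then turned by tilt about tool y
    return R.from_euler('xyz',[np.pi,0,yaw])*R.from_rotvec([0,tilt,0])
def rel(p,Rt,s=None):
    s=s or bot.read_state(); R0=R.from_euler('xyz',s["ee_rot"])
    d=R0.inv().apply(np.array(p)-s["tool_pos"])*100
    return np.r_[d,(R0.inv()*Rt).as_rotvec()].round(3)
E
python3 - <<'E'
from h import *
print(rel([.56,-.25,.25],rot(1.3)))
s=bot.read_state(); s=dict(s)
s["tool_pos"]=np.array([.56,-.25,.25]);s["ee_rot"]=[np.pi,0,1.3]
print(rel([.543,.185,.2],rot(2.83),s), rel([.5,-.0,.25],rot(2.83),s))
E
```

```text
[ 4.8649e+01 -2.7591e+01 -3.1780e+00 -2.0000e-03 -1.0000e-03 -1.0650e+00]
[ 41.46  -13.274   5.     -0.      0.     -1.53 ] [ 22.484 -12.469  -0.     -0.      0.     -1.53 ]
```

Emit:
apply_moves:
  series:
    - [[48.6, -27.6, -3.2, 0, 0, -1.065, 9.3], [48.6, -27.6, -3.2, 0, 0, -1.065, 9.3], [48.6, -27.6, -3.2, 0, 0, -1.065, 9.3], [48.6, -27.6, -3.2, 0, 0, -1.065, 9.3], [48.6, -27.6, -3.2, 0, 0, -1.065, 9.3], [48.6, -27.6, -3.2, 0, 0, -1.065, 9.3], [48.6, -27.6, -3.2, 0, 0, -1.065, 9.3], [48.6, -27.6, -3.2, 0, 0, -1.065, 9.3], [48.6, -27.6, -3.2, 0, 0, -1.065, 9.3], [48.6, -27.6, -3.2, 0, 0, -1.065, 9.3], [48.6, -27.6, -3.2, 0, 0, -1.065, 9.3], [48.6, -27.6, -3.2, 0, 0, -1.065, 9.3]]

```text
t: 1.3
tool_pos: [0.5643, -0.2424, 0.2506]
ee_rot: [3.14, -0.006, 1.311]
force: [-0.4, 1.0, -0.8]
width: 0.093
gripper_force: 0.0
```

```bash
python3 - <<'E'
from h import *
c=cal("wrist");a=grab("wrist","w1.png");print(c[1],proj("wrist",[[.5866,-.2316,.072],[.5866,-.2316,.03],[.617,-.229,.105]],c).round(1))
import pickle;pickle.dump(c,open('w1.pkl','wb'))
s=bot.read_state();print(s["joint_pos"],s["tool_pos"])
print(rel([.543,.185,.2],rot(2.83)))
E
```

```text
[ 0.58568642 -0.16433529  0.41643093] [[335.4 200.7]
 [333.5 193.5]
 [370.4 196. ]]
[ 0.582621    0.54984423 -0.3462938   1.48201907  0.191197    1.14272471
 -0.05715289] [ 0.56333324 -0.24420217  0.25036973]
[ 4.0915e+01 -1.3057e+01  5.2100e+00  4.0000e-03 -3.0000e-03 -1.5200e+00]
```

View pics/w1.png

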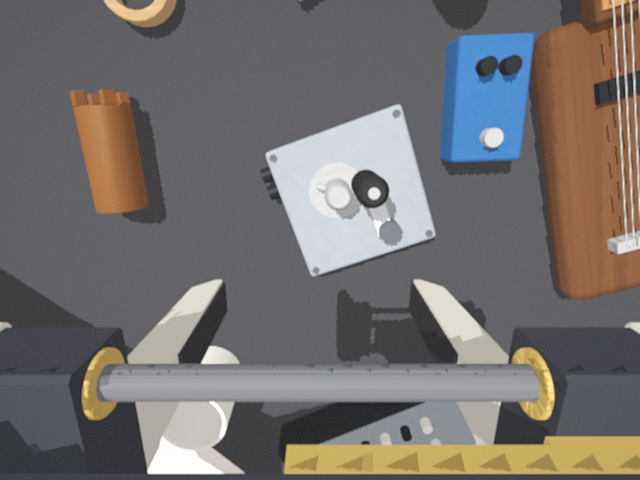

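The wrist view shows the deck with corners near (268,155), (400,107), (435,237) and (315,275). The spindle top is near (340,195), the roller top near (372,190), and a pin end sticks out near (320,187). I'll turn these into positions and go on to the sleeve.

```bash
python3 - <<'E'
from h import *
import pickle;c=pickle.load(open('w1.pkl','rb'));a=load("w1.png")
# deck contour
h=cv2.cvtColor(a[:,:,::-1].copy(),cv2.COLOR_BGR2HSV)
m=((a.min(2)>120)&(h[:,:,1]<60)).astype(np.uint8);m[280:]=0;m[:,:250]=0;m[:,442:]=0
m=cv2.morphologyEx(m,cv2.MORPH_CLOSE,np.ones((3,3)));
cs,_=cv2.findContours(m,cv2.RETR_EXTERNAL,2);k=max(cs,key=cv2.contourArea)
r=cv2.minAreaRect(k);P=plane("wrist",cv2.boxPoints(r),.03,c);print(r,P.round(4))
ctr=P.mean(0);e=P-np.roll(P,-1,0);print(np.linalg.norm(e,axis=1), np.degrees(np.arctan2(e[:,1],e[:,0])))
for y in (np.radians(4.2),):
    print("origin",ctr[:2]-np.array([[np.cos(y),-np.sin(y)],[np.sin(y),np.cos(y)]])@[.015,-.012])
print(plane("wrist",[340,195],.072,c),plane("wrist",[372,190],.105,c))
cv2.imwrite('pics/w1c.png',cv2.resize(a[150:240,290:410],None,fx=6,fy=6,interpolation=cv2.INTER_CUBIC)[:,:,::-1])
E
```

```text
((353.0000305175781, 191.0), (138.5077667236328, 146.09722900390625), 71.56504821777344) [[ 0.5261 -0.1666  0.03  ]
 [ 0.6744 -0.1593  0.03  ]
 [ 0.695  -0.3072  0.03  ]
 [ 0.5307 -0.3209  0.03  ]]
[0.14852996 0.14928802 0.16487787 0.15442469] [-177.21066972   97.92969608    4.77409575  -88.27683806]
origin [ 0.59070647 -0.22763133]
[[ 0.5922295  -0.22736155  0.072     ]] [[ 0.61949364 -0.22424075  0.105     ]]
```

Emit:
apply_moves:
  series:
    - [[40.9, -13.1, 5.2, 0, 0, -1.52, 9.3], [40.9, -13.1, 5.2, 0, 0, -1.52, 9.3], [40.9, -13.1, 5.2, 0, 0, -1.52, 9.3], [40.9, -13.1, 5.2, 0, 0, -1.52, 9.3], [40.9, -13.1, 5.2, 0, 0, -1.52, 9.3], [40.9, -13.1, 5.2, 0, 0, -1.52, 9.3], [40.9, -13.1, 5.2, 0, 0, -1.52, 9.3], [40.9, -13.1, 5.2, 0, 0, -1.52, 9.3], [40.9, -13.1, 5.2, 0, 0, -1.52, 9.3], [40.9, -13.1, 5.2, 0, 0, -1.52, 9.3], [40.9, -13.1, 5.2, 0, 0, -1.52, 9.3], [40.9, -13.1, 5.2, 0, 0, -1.52, 9.3]]

```text
t: 2.55
tool_pos: [0.5433, 0.1759, 0.1981]
ee_rot: [-3.139, -0.0, 2.814]
force: [1.2, -0.4, -0.0]
width: 0.0929
gripper_force: 0.0
```

```bash
python3 - <<'E'
from h import *
c=cal("wrist");a=grab("wrist","w2.png");print(c[1],proj("wrist",[[.543,.185,.026],[.6045,.166,.026],[.4825,.2045,.026]],c).round(1))
m=(a.min(2)>150).astype(np.uint8)
n,l,st,ce=cv2.connectedComponentsWithStats(m)
for i in range(1,n):
    if st[i,4]>400: print(st[i],ce[i].round(1))
print(bot.read_state()["joint_pos"].round(2))
E
```

```text
[0.46724417 0.20262919 0.36336884] [[326.3 212.3]
 [327.6 274.5]
 [325.6 143.8]]
[  88  143   73   72 1762] [124.  177.7]
[ 302  147   58  134 6946] [331.1 209.4]
[ 128  279   95   85 3188] [174.8 326.7]
[ 414  279   94   85 3169] [460.5 326.7]
[  0 297  33  34 669] [ 12.1 312.7]
[202 331  33  33 656] [218.3 349.3]
[  96  375  433   25 9827] [311.1 387. ]
[ 136  401   43   68 1519] [153.8 423.6]
[ 169  400   73   74 3655] [208.2 438.6]
[ 457  401   43   44 1291] [480.8 418.8]
[ 0.11  0.61 -0.75  1.67  0.47  1.05  0.45]
```

View pics/w2.png

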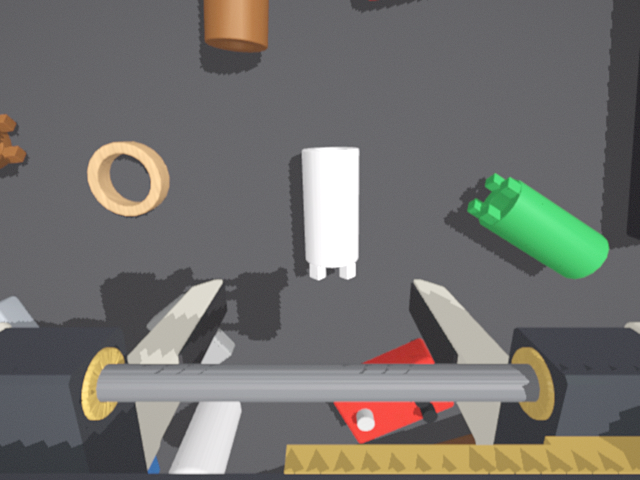

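The sleeve is white at px (331,209). Its notched end is toward the bottom with teeth at x=318 and 347, so a notch faces straight up (roll ≈ 0). Now the exact axis and the grasp pose.

```bash
python3 - <<'E'
from h import *
c=cal("wrist");a=load("w2.png")
P=plane("wrist",[[330.5,152],[331.7,260]],.026,c);print(P.round(4))
d=P[1]-P[0];psi=np.arctan2(d[1],d[0]);print("yaw -h",psi,psi+np.pi)
# plain end top edge in image row 148 : near top edge z~.045
e=plane("wrist",[330.5,148],.05,c)[0]
h=-d/np.linalg.norm(d);ctr=e-.06*h;ctr[2]=.026;print("centre",ctr,"foot by teeth",plane("wrist",[332,278],.026,c))
g=ctr+.008*h; t=.4
Rt=rot(psi+np.pi,-t);a3=Rt.apply([0,0,1]);tcp=g+[0,0,.004]+.019*a3
print(a3,tcp)
print("pre",rel(tcp-.10*a3,Rt),"\nfin",rel(tcp,Rt))
s=dict(bot.read_state());s["tool_pos"]=tcp-.1*a3;s["ee_rot"]=Rt.as_euler('xyz');print(rel(tcp,Rt,s))
E
```

```text
[[0.491  0.2066 0.026 ]
 [0.5912 0.1748 0.026 ]]
yaw -h -0.3066712195794497 2.8349214340103432
centre [0.54335831 0.18922378 0.026     ] foot by teeth [[0.60979506 0.16906331 0.026     ]]
[ 0.37124955 -0.11756027 -0.92106099] [0.5427853  0.18940523 0.01249984]
pre [ 4.390e+00  1.192e+00  9.364e+00 -6.000e-03 -4.000e-01 -2.100e-02] 
fin [ 4.9800e-01  1.2910e+00  1.8575e+01 -6.0000e-03 -4.0000e-01 -2.1000e-02]
[ 0. -0. 10.  0.  0.  0.]
```

Emit:
apply_moves:
  series:
    - [[4.4, 1.2, 9.4, 0, -0.4, -0.02, 9.3], [4.4, 1.2, 9.4, 0, -0.4, -0.02, 9.3], [4.4, 1.2, 9.4, 0, -0.4, -0.02, 9.3], [4.4, 1.2, 9.4, 0, -0.4, -0.02, 9.3], [4.4, 1.2, 9.4, 0, -0.4, -0.02, 9.3], [2.5, 1.3, 14, 0, -0.4, -0.02, 9.3], [0.5, 1.3, 18.6, 0, -0.4, -0.02, 9.3], [0.5, 1.3, 18.6, 0, -0.4, -0.02, 9.3], [0.5, 1.3, 18.6, 0, -0.4, -0.02, 9.3], [0.5, 1.3, 18.6, 0, -0.4, -0.02, 9.3]]

```text
t: 3.6
tool_pos: [0.5434, 0.1923, 0.015]
ee_rot: [-3.141, 0.402, 2.837]
force: [0.7, 0.8, 0.4]
width: 0.0929
gripper_force: 0.0
```

Emit:
apply_moves:
  series:
    - [[0, 0, 0, 0, 0, 0, 4], [0, 0, 0, 0, 0, 0, 4], [0, 0, 0, 0, 0, 0, 4], [0, 0, 0, 0, 0, 0, 4], [0, 0, 0, 0, 0, 0, 4], [0, 0, 0, 0, 0, 0, 4]]
  force: 30

```text
t: 4.2
tool_pos: [0.5421, 0.1908, 0.0129]
ee_rot: [-3.135, 0.401, 2.84]
force: [-2.2, -2.6, 4.7]
width: 0.052
gripper_force: 30.0
```

```bash
python3 - <<'E'
from h import *
s=bot.read_state();print(s)
E
```

```text
{'t': 4.2, 'joint_pos': array([-0.43221819,  0.74554912, -0.16357407,  2.09660332,  1.5047876 ,
        0.41122346, -0.71094751]), 'qvel': array([ 0.00086018, -0.00145426,  0.00368694, -0.00242208,  0.00123817,
       -0.00401834, -0.00259437]), 'joint_efforts': array([-6.47769459e-01, -3.89603984e+01, -1.61866777e+00, -7.17921719e+00,
        4.37329905e-01,  3.44742404e-02, -1.10353203e-02]), 'tool_pos': array([0.54213449, 0.19077702, 0.01286168]), 'ee_rot': array([-3.13455483,  0.40106048,  2.84029398]), 'force': array([-2.16357748, -2.64335249,  4.71914489]), 'torque': array([-0.4180361 ,  0.25524048, -0.20013278]), 'gripper_force': 30.00110755674541, 'width': 0.05199973313433858}
```

```bash
python3 - <<'E'
from h import *
print(rel([.545,.19,.15],rot(2.84,-.4)))
print(rel([.56,.19,.23],rot(1.5,0.2)))
E
```

```text
[-5.627e+00 -7.700e-02 -1.251e+01 -7.000e-03  1.000e-03  0.000e+00]
[-10.069   0.32  -19.318   0.131   0.512   1.349]
```

Emit:
apply_moves:
  series:
    - [[-2.6, 0, -5.5, 0, 0, 0, 4], [-5.6, 0, -12.5, 0, 0, 0, 4], [-5.6, 0, -12.5, 0, 0, 0, 4], [-10, 0.3, -19.3, 0.13, 0.51, 1.35, 4], [-10, 0.3, -19.3, 0.13, 0.51, 1.35, 4], [-10, 0.3, -19.3, 0.13, 0.51, 1.35, 4], [-10, 0.3, -19.3, 0.13, 0.51, 1.35, 4], [-10, 0.3, -19.3, 0.13, 0.51, 1.35, 4], [-10, 0.3, -19.3, 0.13, 0.51, 1.35, 4], [-10, 0.3, -19.3, 0.13, 0.51, 1.35, 4], [-10, 0.3, -19.3, 0.13, 0.51, 1.35, 4], [-10, 0.3, -19.3, 0.13, 0.51, 1.35, 4]]

```text
t: 5.4
tool_pos: [0.5588, 0.1907, 0.2279]
ee_rot: [3.119, -0.166, 1.591]
force: [-0.1, -0.6, -4.3]
width: 0.0517
gripper_force: 30.0
```

```bash
python3 - <<'E'
from h import *
s=bot.read_state();print(s['joint_pos'].round(2),s['tool_pos'],s['ee_rot'],s['width'])
print(rel([.60,.19,.20],rot(.3,.6)))
print(rel([.60,.19,.20],rot(.3,1.17)))
E
```

```text
[-0.02  0.51 -0.4   1.65  0.06  0.94 -0.39] [0.55881817 0.19074054 0.22792671] [ 3.11851736 -0.16589436  1.59085919] 0.05171378210700174
[-0.616  4.052  2.823 -0.466  0.357  1.209]
[-0.616  4.052  2.823 -0.81   0.843  1.06 ]
```

Emit:
apply_moves:
  series:
    - [[-0.6, 4, 2.8, -0.81, 0.84, 1.06, 4], [-0.6, 4, 2.8, -0.81, 0.84, 1.06, 4], [-0.6, 4, 2.8, -0.81, 0.84, 1.06, 4], [-0.6, 4, 2.8, -0.81, 0.84, 1.06, 4], [-0.6, 4, 2.8, -0.81, 0.84, 1.06, 4], [-0.6, 4, 2.8, -0.81, 0.84, 1.06, 4], [-0.6, 4, 2.8, -0.81, 0.84, 1.06, 4], [-0.6, 4, 2.8, -0.81, 0.84, 1.06, 4], [-0.6, 4, 2.8, -0.81, 0.84, 1.06, 4], [-0.6, 4, 2.8, -0.81, 0.84, 1.06, 4], [-0.6, 4, 2.8, -0.81, 0.84, 1.06, 4], [-0.6, 4, 2.8, -0.81, 0.84, 1.06, 4]]

```text
t: 6.6
tool_pos: [0.6291, 0.1745, 0.2692]
ee_rot: [3.119, -0.794, 0.613]
force: [0.4, 0.1, -3.3]
width: 0.0514
gripper_force: 30.0
```

```bash
cat > st.py <<'E'
from h import *
s=bot.read_state();Rt=rot(.3,np.pi/2-.4);a=Rt.apply([0,0,1])
print(s['joint_pos'].round(2),s['tool_pos'],s['ee_rot'],s['width'],a, s['force'])
G=np.array([.60,.19,.0])
for z in(.08,.0705): print(rel(G+[0,0,z]+.019*a,Rt))
E
python3 st.py
```

```text
[ 0.32  0.43 -0.66  2.04 -1.36  0.01  0.19] [0.62908185 0.17451479 0.26915721] [ 3.11912009 -0.79409448  0.61251239] 0.051449590859592054 [ 0.87992318  0.27219214 -0.38941834] [ 0.37688494  0.1019344  -3.32890971]
[-13.896  -2.713  13.845  -0.239   0.371   0.179]
[-14.573  -2.728  14.511  -0.239   0.371   0.179]
```

The wrist hit its j5/j6 limits pointing outward. I'll point it sideways to the right instead (j5≈+π/2), which means unwinding and turning the other way.

```bash
python3 - <<'E'
from h import *
s=dict(bot.read_state())
P=[.56,.17,.25]
L=[rot(1.9,.1),rot(3.5,.1),rot(4.6,.5),rot(5.18,1.17)]
for r in L:
    print(rel(P,r,s)); s["tool_pos"]=np.array(P);s["ee_rot"]=r.as_euler('xyz')
E
```

```text
[-5.51  -3.537 -2.954  0.586 -0.581 -1.19 ]
[ 0.     0.     0.     0.16   0.    -1.592]
[ 0.     0.     0.     0.327  0.359 -1.057]
[ 0.     0.     0.     0.438  0.651 -0.396]
```

Emit:
apply_moves:
  series:
    - [[-5.5, -3.5, -3, 0.586, -0.581, -1.19, 4], [-5.5, -3.5, -3, 0.586, -0.581, -1.19, 4], [-5.5, -3.5, -3, 0.586, -0.581, -1.19, 4], [-5.5, -3.5, -3, 0.586, -0.581, -1.19, 4], [-5.5, -3.5, -3, 0.586, -0.581, -1.19, 4], [-5.5, -3.5, -3, 0.586, -0.581, -1.19, 4], [-5.5, -3.5, -3, 0.586, -0.581, -1.19, 4], [-5.5, -3.5, -3, 0.586, -0.581, -1.19, 4], [-5.5, -3.5, -3, 0.586, -0.581, -1.19, 4], [-5.5, -3.5, -3, 0.586, -0.581, -1.19, 4], [-5.5, -3.5, -3, 0.586, -0.581, -1.19, 4], [-5.5, -3.5, -3, 0.586, -0.581, -1.19, 4]]

```text
t: 7.8
tool_pos: [0.5601, 0.1712, 0.2509]
ee_rot: [3.139, -0.099, 1.904]
force: [-0.6, -1.1, -3.3]
width: 0.0514
gripper_force: 30.0
```

```bash
cat > q.py <<'E'
from h import *
import sys
s=bot.read_state();print(s['t'],s['joint_pos'].round(2),s['tool_pos'].round(4),s['ee_rot'].round(3),s['width'].round(4),s['force'].round(1))
for a in sys.argv[1:]:
    v=eval(a); print(a,rel(v[:3],rot(*v[3:])))
E
python3 q.py "(.56,.17,.25,3.5,.1)" "(.56,.17,.25,3.2,.1)"
```

```text
Traceback (most recent call last):
  File "q.py", line 3, in <module>
    s=bot.read_state();print(s['t'],s['joint_pos'].round(2),s['tool_pos'].round(4),s['ee_rot'].round(3),s['width'].round(4),s['force'].round(1))
                                                                                                        ^^^^^^^^^^^^^^^^
AttributeError: 'float' object has no attribute 'round'
```

Emit:
apply_moves:
  series:
    - [[0, 0, 0, 0.16, 0, -1.59, 4], [0, 0, 0, 0.16, 0, -1.59, 4], [0, 0, 0, 0.16, 0, -1.59, 4], [0, 0, 0, 0.16, 0, -1.59, 4], [0, 0, 0, 0.16, 0, -1.59, 4], [0, 0, 0, 0.16, 0, -1.59, 4], [0, 0, 0, 0.16, 0, -1.59, 4], [0, 0, 0, 0.16, 0, -1.59, 4], [0, 0, 0, 0.16, 0, -1.59, 4], [0, 0, 0, 0.16, 0, -1.59, 4], [0, 0, 0, 0.16, 0, -1.59, 4], [0, 0, 0, 0.16, 0, -1.59, 4]]

```text
t: 9.0
tool_pos: [0.5603, 0.1699, 0.2518]
ee_rot: [-3.14, -0.097, -2.783]
force: [0.1, -0.4, -3.2]
width: 0.0517
gripper_force: 30.0
```

```bash
sed -i "s/s\['width'\].round(4)/round(s['width'],4)/" q.py; python3 q.py "(.56,.17,.25,4.6,.5)" "(.56,.17,.25,5.0,.9)"
```

```text
9.0 [-0.1   0.56 -0.39  1.47  0.21  1.25  1.4 ] [0.5603 0.1699 0.2518] [-3.14  -0.097 -2.783] 0.0517 [ 0.1 -0.4 -3.2]
(.56,.17,.25,4.6,.5) [ 0.005  0.019  0.177  0.324  0.361 -1.058]
(.56,.17,.25,5.0,.9) [ 0.005  0.019  0.177  0.732  0.643 -1.348]
```

Emit:
apply_moves:
  series:
    - [[0, 0, 0, 0.32, 0.36, -1.06, 4], [0, 0, 0, 0.32, 0.36, -1.06, 4], [0, 0, 0, 0.32, 0.36, -1.06, 4], [0, 0, 0, 0.32, 0.36, -1.06, 4], [0, 0, 0, 0.32, 0.36, -1.06, 4], [0, 0, 0, 0.32, 0.36, -1.06, 4], [0, 0, 0, 0.32, 0.36, -1.06, 4], [0, 0, 0, 0.32, 0.36, -1.06, 4], [0, 0, 0, 0.32, 0.36, -1.06, 4], [0, 0, 0, 0.32, 0.36, -1.06, 4]]

```text
t: 10.0
tool_pos: [0.561, 0.1706, 0.2521]
ee_rot: [3.141, -0.496, -1.683]
force: [0.8, 0.1, -4.0]
width: 0.0515
gripper_force: 30.0
```

```bash
python3 q.py "(.57,.14,.22,5.1,1.17)"
```

```text
10.0 [-0.26  0.69 -0.52  1.38  0.64  1.58  2.15] [0.561  0.1706 0.2521] [ 3.141 -0.496 -1.683] 0.0515 [ 0.8  0.1 -4. ]
(.57,.14,.22,5.1,1.17) [ 1.055 -1.245  4.222  0.378  0.66  -0.342]
```

Emit:
apply_moves:
  series:
    - [[1, -1.2, 4.2, 0.378, 0.66, -0.342, 4], [1, -1.2, 4.2, 0.378, 0.66, -0.342, 4], [1, -1.2, 4.2, 0.378, 0.66, -0.342, 4], [1, -1.2, 4.2, 0.378, 0.66, -0.342, 4], [1, -1.2, 4.2, 0.378, 0.66, -0.342, 4], [1, -1.2, 4.2, 0.378, 0.66, -0.342, 4], [1, -1.2, 4.2, 0.378, 0.66, -0.342, 4], [1, -1.2, 4.2, 0.378, 0.66, -0.342, 4]]

```text
t: 10.8
tool_pos: [0.5703, 0.1408, 0.2203]
ee_rot: [-3.137, -1.168, -1.187]
force: [0.7, 0.7, -3.6]
width: 0.0515
gripper_force: 30.0
```

```bash
cat > st.py <<'E'
from h import *
Y=5.1;Rt=rot(Y,np.pi/2-.4);a=Rt.apply([0,0,1]);G=np.array([.575,.145,0])
for z in(.09,.077,.0705): print(rel(G+[0,0,z]+.019*a,Rt))
E
python3 q.py; python3 st.py
```

```text
10.8 [-0.55  0.82 -0.36  1.69  1.17  1.67  2.07] [0.5703 0.1408 0.2203] [-3.137 -1.168 -1.187] 0.0515 [ 0.7  0.7 -3.6]
[-1.2067e+01 -5.7100e-01  6.8040e+00 -1.0000e-03  2.0000e-03 -1.0000e-03]
[-1.3263e+01 -5.6800e-01  7.3130e+00 -1.0000e-03  2.0000e-03 -1.0000e-03]
[-1.3861e+01 -5.6700e-01  7.5680e+00 -1.0000e-03  2.0000e-03 -1.0000e-03]
```

Emit:
apply_moves:
  series:
    - [[-6, -0.3, 3.4, 0, 0, 0, 4], [-12.1, -0.6, 6.8, 0, 0, 0, 4], [-12.1, -0.6, 6.8, 0, 0, 0, 4], [-12.1, -0.6, 6.8, 0, 0, 0, 4], [-12.7, -0.6, 7.06, 0, 0, 0, 4], [-13.3, -0.6, 7.3, 0, 0, 0, 4], [-13.3, -0.6, 7.3, 0, 0, 0, 4], [-13.3, -0.6, 7.3, 0, 0, 0, 4]]

```text
t: 11.6
tool_pos: [0.5814, 0.1299, 0.0707]
ee_rot: [-3.137, -1.17, -1.183]
force: [-0.3, 0.6, -3.6]
width: 0.0516
gripper_force: 30.0
```

```bash
python3 q.py; python3 st.py; python3 - <<'E'
from h import *
a=grab("scene","s1.png")
p=proj("scene",[[.575,.145,.06]])[0].astype(int);print(p)
x,y=p;c=a[y-60:y+60,x-75:x+75];cv2.imwrite('pics/s1c.png',cv2.resize(c,None,fx=5,fy=5,interpolation=cv2.INTER_CUBIC)[:,:,::-1])
E
```

```text
11.6 [-0.55  1.06 -0.32  1.7   1.24  1.56  1.87] [0.5814 0.1299 0.0707] [-3.137 -1.17  -1.183] 0.0516 [-0.3  0.6 -3.6]
[ 1.133e+00  2.300e-02 -3.640e-01 -5.000e-03  1.000e-03  0.000e+00]
[-0.063  0.025  0.144 -0.005  0.001  0.   ]
[-0.662  0.026  0.397 -0.005  0.001  0.   ]
[391 283]
```

View pics/s1c.png

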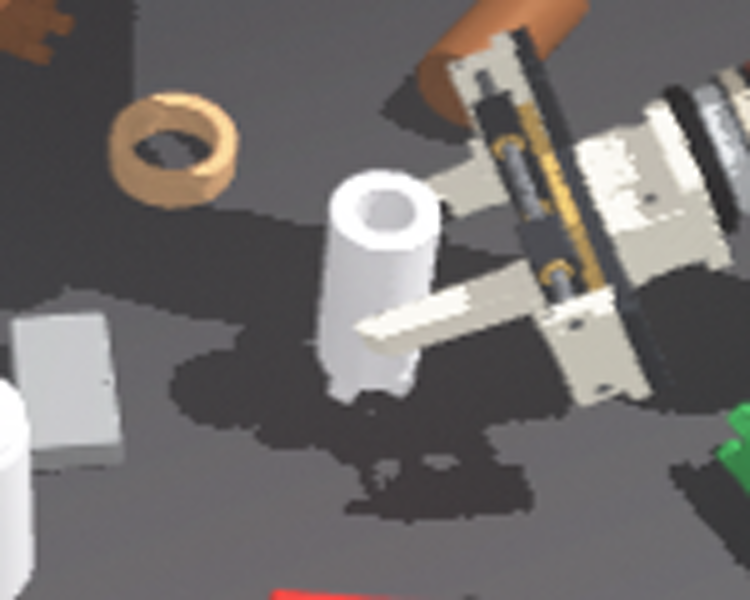

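The crop shows the sleeve held upright, plain end on top (385,210) and notches just above the bench (370,390). Lowering onto the bench.

Emit:
apply_moves:
  series:
    - [[-0.18, 0, 0.08, 0, 0, 0, 4], [-0.37, 0, 0.16, 0, 0, 0, 4], [-0.37, 0, 0.16, 0, 0, 0, 4], [-0.37, 0, 0.16, 0, 0, 0, 4]]

```text
t: 12.05
tool_pos: [0.5809, 0.1292, 0.065]
ee_rot: [3.138, -1.171, -1.175]
force: [-0.1, 0.5, -3.7]
width: 0.0518
gripper_force: 30.0
```

Emit:
apply_moves:
  series:
    - [[-0.09, 0, 0.04, 0, 0, 0, 4], [-0.18, 0, 0.08, 0, 0, 0, 4], [-0.18, 0, 0.08, 0, 0, 0, 4]]

```text
t: 12.35
tool_pos: [0.5809, 0.1292, 0.0629]
ee_rot: [3.138, -1.171, -1.175]
force: [-0.6, -1.1, -3.8]
width: 0.0521
gripper_force: 30.0
```

Emit:
apply_moves:
  series:
    - [[-0.09, 0, 0.04, 0, 0, 0, 4], [-0.18, 0, 0.08, 0, 0, 0, 4], [-0.18, 0, 0.08, 0, 0, 0, 4]]

```text
t: 12.65
tool_pos: [0.581, 0.129, 0.0625]
ee_rot: [3.14, -1.173, -1.178]
force: [-1.7, 0.7, 2.4]
width: 0.0512
gripper_force: 30.0
```

Emit:
apply_moves:
  series:
    - [[-0.09, 0, 0.04, 0, 0, 0, 4], [-0.09, 0, 0.04, 0, 0, 0, 4]]

```text
t: 12.85
tool_pos: [0.581, 0.129, 0.0625]
ee_rot: [3.141, -1.175, -1.179]
force: [-3.2, 1.8, 6.3]
width: 0.0516
gripper_force: 30.0
```

Emit:
apply_moves:
  series:
    - [[0, 0, 0, 0, 0, 0, 5.6], [0, 0, 0, 0, 0, 0, 9.3], [0, 0, 0, 0, 0, 0, 9.3], [0, 0, 0, 0, 0, 0, 9.3], [0, 0, 0, 0, 0, 0, 9.3], [0, 0, -3, 0, 0, 0, 9.3], [0, 0, -7, 0, 0, 0, 9.3], [0, 0, -11, 0, 0, 0, 9.3], [0, 0, -11, 0, 0, 0, 9.3]]

```text
t: 13.75
tool_pos: [0.5404, 0.2301, 0.1035]
ee_rot: [-3.137, -1.162, -1.175]
force: [-0.1, 0.5, -0.2]
width: 0.0933
gripper_force: 0.0
```

```bash
python3 q.py "(.53,.22,.25,4.9,.9)" "(.57,.15,.25,4.6,.2)"
python3 - <<'E'
from h import *
a=grab("scene","s2.png");b=grab("top","t2.png")
for n,im in(("scene",a),("top",b)):
    x,y=proj(n,[[.588,.133,.12]])[0].astype(int)
    m=(im.min(2)>170).astype(np.uint8);_,l,st,ce=cv2.connectedComponentsWithStats(m)
    print(n,(x,y),[(st[i].tolist()) for i in np.unique(l[y-15:y+15,x-15:x+15]) if i])
E
```

```text
13.75 [-0.69  1.04 -0.37  1.59  1.13  1.69  1.91] [0.5404 0.2301 0.1035] [-3.137 -1.162 -1.175] 0.0933 [-0.1  0.5 -0.2]
(.53,.22,.25,4.9,.9) [13.659  1.329 -5.342 -0.183 -0.261  0.108]
(.57,.15,.25,4.6,.2) [16.839  0.37   2.004 -0.336 -0.94   0.412]
scene (np.int64(388), np.int64(270)) [[379, 259, 25, 46, 873]]
top (np.int64(246), np.int64(207)) [[234, 203, 21, 20, 250]]
```

Released, and it stands on its own. I'll look at the saved enlarged crop of the spindle for the pin direction while moving over the sleeve.

Emit:
apply_moves:
  series:
    - [[6, 0.6, -4, -0.1, -0.15, 0.06, 9.3], [13.7, 1.3, -5.3, -0.18, -0.26, 0.11, 9.3], [13.7, 1.3, -5.3, -0.18, -0.26, 0.11, 9.3], [13.7, 1.3, -5.3, -0.18, -0.26, 0.11, 9.3], [16.8, 0.4, 2, -0.336, -0.94, 0.41, 9.3], [16.8, 0.4, 2, -0.336, -0.94, 0.41, 9.3], [16.8, 0.4, 2, -0.336, -0.94, 0.41, 9.3], [16.8, 0.4, 2, -0.336, -0.94, 0.41, 9.3], [16.8, 0.4, 2, -0.336, -0.94, 0.41, 9.3], [16.8, 0.4, 2, -0.336, -0.94, 0.41, 9.3], [16.8, 0.4, 2, -0.336, -0.94, 0.41, 9.3]]

```text
t: 14.95
tool_pos: [0.5705, 0.1414, 0.2489]
ee_rot: [3.14, -0.213, -1.691]
force: [0.0, 0.9, -0.7]
width: 0.0927
gripper_force: 0.0
```

View pics/w1c.png

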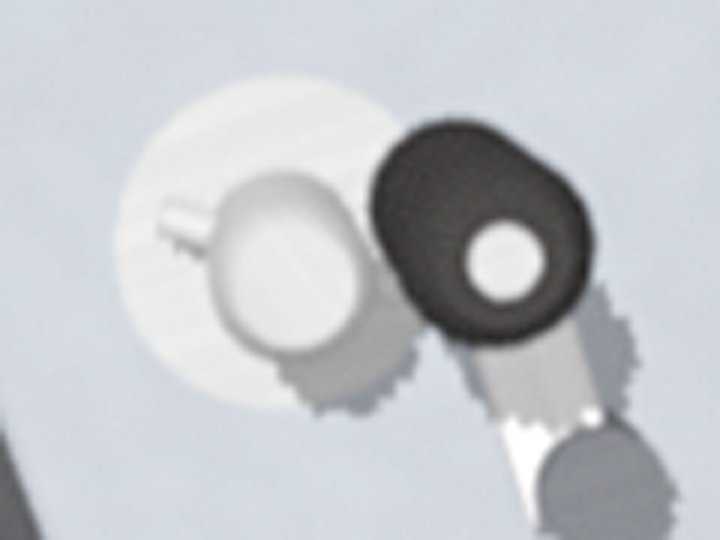

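```bash
python3 q.py
```

```text
14.95 [-0.02  0.61 -0.63  1.49  0.52  1.33  2.27] [0.5705 0.1414 0.2489] [ 3.14  -0.213 -1.691] 0.0927 [ 0.   0.9 -0.7]
```

The crop shows the light disc around the spindle centred at (280,242), the spindle's top face near (291,280), the roller's top cap at (505,262) and a pin end at (172,217). I'll convert those, and locate the standing sleeve in the wrist view.

```bash
python3 - <<'E'
from h import *
import pickle;c=pickle.load(open('w1.pkl','rb'))
f=lambda x,y:[290+(x+.5)/6-.5,150+(y+.5)/6-.5]
sp=plane("wrist",f(280,242),.03,c)[0];st=plane("wrist",f(291,275),.072,c)[0]
pe=plane("wrist",f(165,215),.038,c)[0];ro=plane("wrist",f(505,262),.105,c)[0]
print(sp,st,pe,ro)
for q in(sp,st): d=pe-q;print("pin",np.hypot(*d[:2]),np.arctan2(d[1],d[0]), np.degrees(np.arctan2(d[1],d[0]))%90)
d=ro-st;print("roller",np.hypot(*d[:2]),np.arctan2(d[1],d[0]))
c=cal("wrist");a=grab("wrist","w3.png");print(proj("wrist",[[.588,.133,.12],[.588,.133,0]],c).round())
b=load("t2.png")
m=(a.min(2)>150).astype(np.uint8);_,l,s,ce=cv2.connectedComponentsWithStats(m)
for i in range(1,len(s)):
    if s[i,4]>600: print(s[i],ce[i].round())
E
```

```text
[ 0.59045033 -0.22865256  0.03      ] [ 0.59034708 -0.22727797  0.072     ] [ 0.57204911 -0.21752864  0.038     ] [ 0.6203535  -0.22740752  0.105     ]
pin 0.021502247175726984 2.597855388016903 58.8461495186894
pin 0.020733192163490392 2.652043197495789 61.95088230288857
roller 0.030006697433172757 -0.004317325850358836
[[297. 252.]
 [303. 240.]]
[   0   61   59  267 3702] [ 22. 226.]
[  67   66  113   86 6031] [121. 109.]
[ 380   88   62   64 1479] [411. 119.]
[ 206   90   85   75 3557] [248. 127.]
[ 281  225   62   66 2837] [312. 259.]
[ 127  279   96   85 3177] [175. 327.]
[ 414  279   95   85 3191] [460. 327.]
[ 136  402   44   67 1517] [154. 425.]
[ 457  402   43   43 1286] [481. 420.]
```

View pics/w3.png

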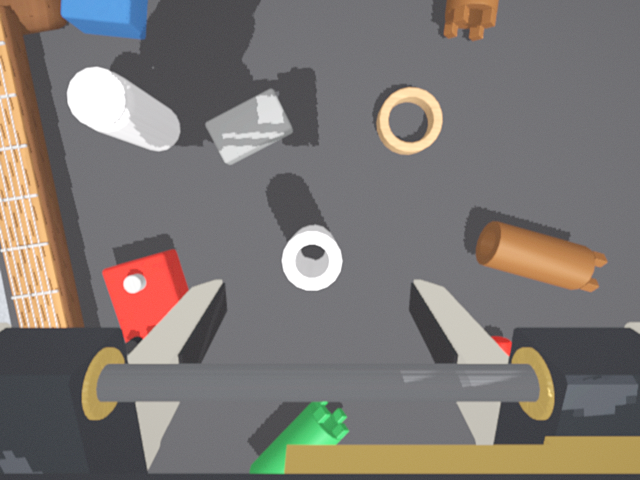

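The standing sleeve's top ring is at (312,258). I'll unwind the wrist and come over it with the grip yaw chosen (1.0) so that the fingers end up roughly along drive x after the turn to the pin.

```bash
python3 - <<'E'
from h import *
c=cal("wrist");S=plane("wrist",[312,258],.12,c)[0];print("sleeve",S)
tb=load("t2.png")
s=dict(bot.read_state())
P=np.array([S[0],S[1],.21])
for r in [rot(-3.3,0),rot(-4.9,0),rot(1.0,0)]:
    print(rel(P,r,s)); s["tool_pos"]=P;s["ee_rot"]=r.as_euler('xyz')
E
```

```text
sleeve [0.57549424 0.14193561 0.12      ]
[-0.694 -0.591  3.814 -0.169 -0.165  1.606]
[ 0.   0.   0.   0.  -0.   1.6]
[ 0.     0.     0.     0.    -0.     0.383]
```

Emit:
apply_moves:
  series:
    - [[-0.7, -0.6, 3.8, -0.169, -0.165, 1.606, 9.3], [-0.7, -0.6, 3.8, -0.169, -0.165, 1.606, 9.3], [-0.7, -0.6, 3.8, -0.169, -0.165, 1.606, 9.3], [-0.7, -0.6, 3.8, -0.169, -0.165, 1.606, 9.3], [-0.7, -0.6, 3.8, -0.169, -0.165, 1.606, 9.3], [-0.7, -0.6, 3.8, -0.169, -0.165, 1.606, 9.3], [-0.7, -0.6, 3.8, -0.169, -0.165, 1.606, 9.3], [-0.7, -0.6, 3.8, -0.169, -0.165, 1.606, 9.3], [-0.7, -0.6, 3.8, -0.169, -0.165, 1.606, 9.3], [-0.7, -0.6, 3.8, -0.169, -0.165, 1.606, 9.3], [-0.7, -0.6, 3.8, -0.169, -0.165, 1.606, 9.3], [-0.7, -0.6, 3.8, -0.169, -0.165, 1.606, 9.3]]

```text
t: 16.2
tool_pos: [0.5747, 0.1446, 0.2103]
ee_rot: [3.141, -0.0, 2.988]
force: [0.8, 0.2, -0.1]
width: 0.0932
gripper_force: 0.0
```

Emit:
apply_moves:
  series:
    - [[0, 0, 0, 0, 0, 1.6, 9.3], [0, 0, 0, 0, 0, 1.6, 9.3], [0, 0, 0, 0, 0, 1.6, 9.3], [0, 0, 0, 0, 0, 1.6, 9.3], [0, 0, 0, 0, 0, 1.6, 9.3], [0, 0, 0, 0, 0, 1.6, 9.3], [0, 0, 0, 0, 0, 1.6, 9.3], [0, 0, 0, 0, 0, 1.6, 9.3], [0, 0, 0, 0, 0, 1.6, 9.3], [0, 0, 0, 0, 0, 1.6, 9.3], [0, 0, 0, 0, 0, 1.6, 9.3], [0, 0, 0, 0, 0, 1.6, 9.3]]

```text
t: 17.4
tool_pos: [0.5756, 0.1444, 0.2104]
ee_rot: [-3.141, -0.001, 1.389]
force: [-0.3, 0.6, 0.2]
width: 0.0928
gripper_force: 0.0
```

```bash
python3 q.py "(.5755,.142,.13,1.0,0)" "(.5755,.142,.083,1.0,0)"; python3 - <<'E'
from h import *
c=cal("wrist");a=grab("wrist","w4.png");p=proj("wrist",[[.5755,.142,.12]],c)[0];print(p)
m=(a.min(2)>150).astype(np.uint8);_,l,s,ce=cv2.connectedComponentsWithStats(m)
x,y=p.astype(int)
for i in np.unique(l[y-45:y+45,x-45:x+45]):
    if i and s[i,4]>200:print(s[i],ce[i].round(),plane("wrist",[s[i,0]+s[i,2]/2-.5,s[i,1]+s[i,3]/2-.5],.12,c))
E
```

```text
17.4 [-0.38  0.54  0.15  1.61 -0.09  1.   -0.38] [0.5756 0.1444 0.2104] [-3.141e+00 -1.000e-03  1.389e+00] 0.0928 [-0.3  0.6  0.2]
(.5755,.142,.13,1.0,0) [-2.490e-01  3.600e-02  8.037e+00 -0.000e+00 -1.000e-03  3.890e-01]
(.5755,.142,.083,1.0,0) [-2.5400e-01  3.7000e-02  1.2737e+01 -0.0000e+00 -1.0000e-03  3.8900e-01]
[316.59743742 246.47454445]
[ 284  187   70   92 4837] [318. 235.] [[0.57886368 0.15242333 0.12      ]]
```

Emit:
apply_moves:
  series:
    - [[-0.25, 0, 0, 0, 0, 0.389, 9.3], [-0.25, 0, 0, 0, 0, 0.389, 9.3], [-0.25, 0, 4, 0, 0, 0.389, 9.3], [-0.25, 0, 8, 0, 0, 0.389, 9.3], [-0.25, 0, 10.5, 0, 0, 0.389, 9.3], [-0.25, 0, 12.7, 0, 0, 0.389, 9.3], [-0.25, 0, 12.7, 0, 0, 0.389, 9.3], [-0.25, 0, 12.7, 0, 0, 0.389, 9.3], [-0.25, 0, 12.7, 0, 0, 0.389, 9.3]]

```text
t: 18.35
tool_pos: [0.5776, 0.1404, 0.0857]
ee_rot: [3.139, -0.005, 0.994]
force: [0.2, -0.9, -0.5]
width: 0.093
gripper_force: 0.0
```

Emit:
apply_moves:
  series:
    - [[0, 0, 0, 0, 0, 0, 4], [0, 0, 0, 0, 0, 0, 4], [0, 0, 0, 0, 0, 0, 4], [0, 0, 0, 0, 0, 0, 4], [0, 0, 0, 0, 0, 0, 4], [0, 0, 0, 0, 0, 0, 4]]
  force: 50

```text
t: 18.95
tool_pos: [0.5763, 0.1401, 0.0844]
ee_rot: [3.141, -0.003, 0.993]
force: [-0.1, -0.1, 0.3]
width: 0.0519
gripper_force: 50.0
```

```bash
python3 q.py "(.57,.14,.25,1.0,0)" "(.5,-.22,.25,1.66,0)"
```

```text
18.95 [-0.41  0.69  0.21  1.75 -0.21  0.73 -0.66] [0.5763 0.1401 0.0844] [ 3.141e+00 -3.000e-03  9.930e-01] 0.0519 [-0.1 -0.1  0.3]
(.57,.14,.25,1.0,0) [-2.9700e-01 -5.1400e-01 -1.6566e+01  0.0000e+00 -3.0000e-03 -7.0000e-03]
(.5,-.22,.25,1.66,0) [-3.4274e+01  1.3290e+01 -1.6661e+01  1.0000e-03 -3.0000e-03 -6.6700e-01]
```

Emit:
apply_moves:
  series:
    - [[0, 0, -3, 0, 0, 0, 4], [0, 0, -8, 0, 0, 0, 4], [0, 0, -13, 0, 0, 0, 4], [-3, 1.3, -16.6, 0, 0, -0.1, 4], [-34.3, 13.3, -16.6, 0, 0, -0.667, 4], [-34.3, 13.3, -16.6, 0, 0, -0.667, 4], [-34.3, 13.3, -16.6, 0, 0, -0.667, 4], [-34.3, 13.3, -16.6, 0, 0, -0.667, 4], [-34.3, 13.3, -16.6, 0, 0, -0.667, 4], [-34.3, 13.3, -16.6, 0, 0, -0.667, 4], [-34.3, 13.3, -16.6, 0, 0, -0.667, 4], [-34.3, 13.3, -16.6, 0, 0, -0.667, 4]]

```text
t: 20.15
tool_pos: [0.496, -0.2288, 0.2486]
ee_rot: [-3.14, 0.003, 1.647]
force: [0.8, -0.5, -3.4]
width: 0.0521
gripper_force: 50.0
```

Emit:
apply_moves:
  series:
    - [[-1.5, 1, 0, 0, 0, 0, 4], [-1.5, 1, 0, 0, 0, 0, 4], [-1.5, 1, 0, 0, 0, 0, 4], [-1.5, 1, 0, 0, 0, 0, 4]]

```text
t: 20.55
tool_pos: [0.5108, -0.233, 0.2488]
ee_rot: [3.14, -0.003, 1.661]
force: [-0.1, 0.4, -3.7]
width: 0.0523
gripper_force: 50.0
```

```bash
python3 q.py; python3 - <<'E'
from h import *
import pickle
c=cal("wrist");a=grab("wrist","w5.png");pickle.dump(c,open('w5.pkl','wb'))
print(proj("wrist",[[.5904,-.228,.072],[.5904,-.228,.03],[.6204,-.227,.105],[.572,-.2175,.038]],c).round(1),proj("wrist",[bot.read_state()["tool_pos"]],c))
x,y=proj("wrist",[[.5904,-.228,.06]],c)[0].astype(int);x=np.clip(x,65,575);y=np.clip(y,50,430)
C=cv2.resize(a[y-50:y+50,x-65:x+65],None,fx=6,fy=6,interpolation=cv2.INTER_CUBIC);print(x,y)
cv2.imwrite('pics/w5c.png',C[:,:,::-1])
E
```

```text
20.55 [ 0.29  0.45  0.16  1.65 -0.08  1.05  0.56] [ 0.5108 -0.233   0.2488] [ 3.140e+00 -3.000e-03  1.661e+00] 0.0523 [-0.1  0.4 -3.7]
[[397.6 218.5]
 [389.3 209.3]
 [439.  229. ]
 [375.  199.7]] [[315.59940974 297.66660445]]
395 215
```

```bash
python3 q.py "(.53,-.2288,.1675,1.66,0)" "(.5904,-.2288,.1675,1.66,0)"
```

```text
20.6 [ 0.29  0.45  0.16  1.64 -0.08  1.05  0.56] [ 0.511  -0.2331  0.2491] [ 3.140e+00 -3.000e-03  1.661e+00] 0.0522 [ 0.5  0.2 -2.9]
(.53,-.2288,.1675,1.66,0) [ 2.370e-01  1.921e+00  8.161e+00  2.000e-03 -3.000e-03  1.000e-03]
(.5904,-.2288,.1675,1.66,0) [-3.080e-01  7.937e+00  8.169e+00  2.000e-03 -3.000e-03  1.000e-03]
```

Emit:
apply_moves:
  series:
    - [[0.2, 1.9, 4, 0, 0, 0, 4], [0.2, 1.9, 8.2, 0, 0, 0, 4], [0.2, 1.9, 8.2, 0, 0, 0, 4], [0.1, 3, 8.2, 0, 0, 0, 4], [0, 4, 8.2, 0, 0, 0, 4], [-0.1, 5, 8.2, 0, 0, 0, 4], [-0.15, 6, 8.2, 0, 0, 0, 4], [-0.2, 7, 8.2, 0, 0, 0, 4], [-0.3, 7.9, 8.2, 0, 0, 0, 4], [-0.3, 7.9, 8.2, 0, 0, 0, 4], [-0.3, 7.9, 8.2, 0, 0, 0, 4]]

```text
t: 21.7
tool_pos: [0.589, -0.2303, 0.1669]
ee_rot: [-3.141, -0.003, 1.659]
force: [-4.3, 0.3, -3.3]
width: 0.052
gripper_force: 50.0
```

```bash
python3 q.py "(.5904,-.2288,.1475,1.66,0)"; python3 - <<'E'
from h import *
import pickle
c=cal("wrist");a=grab("wrist","w6.png");grab("top","t6.png");print(proj("wrist",[[.5904,-.228,.083],[.634,-.22,.105]],c))
E
```

```text
21.7 [ 0.26  0.64  0.14  1.54 -0.11  0.97  0.52] [ 0.589  -0.2303  0.1669] [-3.141e+00 -3.000e-03  1.659e+00] 0.052 [-4.3  0.3 -3.3]
(.5904,-.2288,.1475,1.66,0) [ 1.270e-01  1.510e-01  1.942e+00 -1.000e-03 -3.000e-03 -1.000e-03]
[[318.20171253 243.04303046]
 [384.67174578 247.09963211]]
```

Emit:
apply_moves:
  series:
    - [[0.15, 0.15, 0, 0, 0, 0, 4], [0.15, 0.15, 0.5, 0, 0, 0, 4], [0.15, 0.15, 1, 0, 0, 0, 4], [0.15, 0.15, 1.3, 0, 0, 0, 4], [0.15, 0.15, 1.5, 0, 0, 0, 4], [0.15, 0.15, 1.5, 0, 0, 0, 4]]

```text
t: 22.4
tool_pos: [0.5917, -0.2288, 0.1522]
ee_rot: [3.14, -0.002, 1.659]
force: [-3.5, 0.2, -4.5]
width: 0.0523
gripper_force: 50.0
```

```bash
python3 q.py
```

```text
22.4 [ 0.25  0.66  0.14  1.56 -0.11  0.93  0.52] [ 0.5917 -0.2288  0.1522] [ 3.140e+00 -2.000e-03  1.659e+00] 0.0523 [-3.5  0.2 -4.5]
```

Emit:
apply_moves:
  series:
    - [[0, -0.05, 0.3, 0, 0, 0, 4], [0, -0.05, 0.6, 0, 0, 0, 4], [0, -0.05, 0.6, 0, 0, 0, 4]]

```text
t: 22.7
tool_pos: [0.5911, -0.2289, 0.1461]
ee_rot: [3.14, -0.002, 1.659]
force: [-3.9, -1.0, -2.9]
width: 0.0519
gripper_force: 50.0
```

Emit:
apply_moves:
  series:
    - [[0, 0, 0.3, 0, 0, 0, 4], [0, 0, 0.6, 0, 0, 0, 4], [0, 0, 0.6, 0, 0, 0, 4]]

```text
t: 23.0
tool_pos: [0.5911, -0.2287, 0.14]
ee_rot: [3.14, -0.002, 1.659]
force: [-4.4, -1.4, -4.2]
width: 0.052
gripper_force: 50.0
```

Emit:
apply_moves:
  series:
    - [[0, 0, 0.4, 0, 0, 0, 4], [0, 0, 0.8, 0, 0, 0, 4], [0, 0, 1.1, 0, 0, 0, 4], [0, 0, 1.1, 0, 0, 0, 4]]

```text
t: 23.4
tool_pos: [0.5911, -0.2293, 0.1292]
ee_rot: [3.14, -0.001, 1.659]
force: [-4.7, -2.1, -3.5]
width: 0.052
gripper_force: 50.0
```

Emit:
apply_moves:
  series:
    - [[0, 0, 0.3, 0, 0, 0, 4], [0, 0, 0.5, 0, 0, 0, 4], [0, 0, 0.5, 0, 0, 0, 4]]

```text
t: 23.7
tool_pos: [0.5911, -0.2293, 0.1245]
ee_rot: [3.14, -0.001, 1.659]
force: [-4.0, -0.5, -2.6]
width: 0.0526
gripper_force: 50.0
```

Emit:
apply_moves:
  series:
    - [[0, 0, 0.2, 0, 0, 0, 4], [0, 0, 0.4, 0, 0, 0, 4], [0, 0, 0.4, 0, 0, 0, 4]]

```text
t: 24.0
tool_pos: [0.5911, -0.2294, 0.1206]
ee_rot: [3.14, -0.001, 1.659]
force: [-5.3, -2.0, -2.8]
width: 0.0523
gripper_force: 50.0
```

```bash
python3 q.py
```

```text
24.0 [ 0.26  0.69  0.13  1.59 -0.11  0.87  0.52] [ 0.5911 -0.2294  0.1206] [ 3.140e+00 -1.000e-03  1.659e+00] 0.0523 [-5.3 -2.  -2.8]
```

Emit:
apply_moves:
  series:
    - [[0, 0, 0.3, 0, 0, 0, 4], [0, 0, 0.5, 0, 0, 0, 4], [0, 0, 0.5, 0, 0, 0, 4]]

```text
t: 24.3
tool_pos: [0.5911, -0.2294, 0.1156]
ee_rot: [3.14, -0.001, 1.659]
force: [-4.7, -0.8, -1.6]
width: 0.0519
gripper_force: 50.0
```

Emit:
apply_moves:
  series:
    - [[0, 0, 0.15, 0, 0, 0, 4], [0, 0, 0.15, 0, 0, 0, 4], [0, 0, 0.15, 0, 0, 0, 4]]

```text
t: 24.6
tool_pos: [0.591, -0.2294, 0.1144]
ee_rot: [3.14, -0.001, 1.659]
force: [-5.6, -1.0, -0.8]
width: 0.0518
gripper_force: 50.0
```

Foot height is now about 0.030. A small further press should confirm the deck.

Emit:
apply_moves:
  series:
    - [[0, 0, 0.1, 0, 0, 0, 4], [0, 0, 0.15, 0, 0, 0, 4], [0, 0, 0.15, 0, 0, 0, 4]]

```text
t: 24.9
tool_pos: [0.591, -0.2295, 0.1143]
ee_rot: [3.139, -0.001, 1.659]
force: [-7.6, -1.4, 5.7]
width: 0.0523
gripper_force: 50.0
```

Emit:
apply_moves:
  series:
    - [[0, 0, 0, 0, 0, 0, 5.6], [0, 0, 0, 0, 0, 0, 7], [0, 0, 0, 0, 0, 0, 7.5], [0, 0, 0, 0, 0, 0, 7.5], [0, 0, -2, 0, 0, 0, 7.5], [0, 0, -5, 0, 0, 0, 7.5], [0, 0, -10, 0, 0, 0, 7.5], [-2, -6, -14, 0, 0, 0, 7.5], [-2, -8, -14, 0, 0, 0, 7.5], [-2, -8, -14, 0, 0, 0, 7.5]]

```text
t: 25.9
tool_pos: [0.5106, -0.26, 0.2562]
ee_rot: [3.134, 0.003, 1.652]
force: [-0.3, -0.6, 0.0]
width: 0.0747
gripper_force: 0.0
```

```bash
python3 q.py; python3 - <<'E'
from h import *
c=cal("wrist");a=grab("wrist","w9.png");g=grab("scene","s9.png")
p=proj("wrist",[[.5904,-.228,.1]],c)[0].astype(int);q=proj("scene",[[.5904,-.228,.09]])[0].astype(int);print(p,q)
def crop(im,p,r=48):
    x=int(np.clip(p[0],r,640-r));y=int(np.clip(p[1],r,480-r));return cv2.resize(im[y-r:y+r,x-r:x+r],(390,390),interpolation=cv2.INTER_CUBIC)
cv2.imwrite('pics/fin.png',np.hstack([crop(a,p,70),crop(g,q)])[:,:,::-1])
E
```

```text
25.9 [ 0.33  0.46  0.17  1.61 -0.08  1.07  0.6 ] [ 0.5106 -0.26    0.2562] [3.134e+00 3.000e-03 1.652e+00] 0.0747 [-0.3 -0.6  0. ]
[406 192] [247 252]
```

View pics/fin.png

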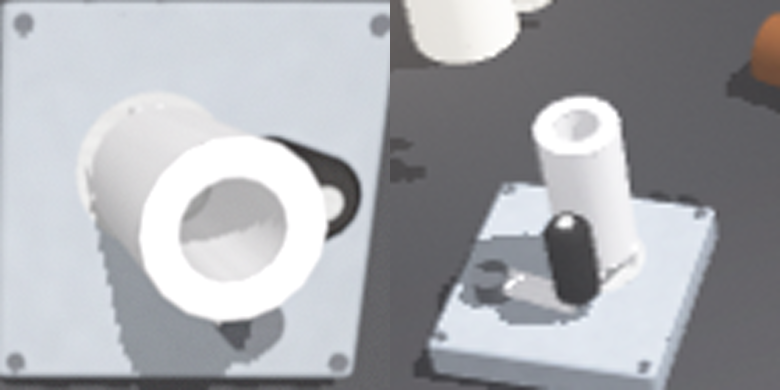

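The picture shows the sleeve upright over the spindle, down on the deck, with the black roller against its side and the gripper clear. Handing in.

```bash
python3 -c "
from h import *
print(bot.job_done())"
```

```text
the job is handed in; nothing more can be done
None
```

The sleeve was stood up notched end down, let go, retaken from above and slid over the spindle. It now sits on the deck with the roller against its side, released. I handed the job in at about 26 s of the 70 s allowed, and the result of the judging was not reported back.

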